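Put the tin away in the lift-up cupboard

ROBOT

A 6-joint arm with a two-finger parallel gripper is mounted at the origin on a cart in front of the work surface, level with it; the furniture and walls round the work are solid. World frame = base frame: x ahead of the robot, y to its left, z up, the work surface at z = 0. Lengths are in m, angles in rad, forces in N, time in s.
With the tool pointing down it reaches from about 0.35 to 0.725 m from the base axis. Payload 4.3 kg.
Tool frame: the origin (TCP) lies midway between the tips of the shut fingers; the grasp point (between the pads) lies robot.pinch_z behind it (robot.pinch_z is the distance from the TCP to the grasp point, in m); z points along the fingers, y is the line along which they close (so a half turn about z gives the same grasp; the last joint's range is limited). The gripper opens to 85 mm and grips with 20 to 120 N. Pads are 22 mm wide; open, the fingers measure 114 mm over their backs; the gripper's body (76 mm by 85 mm) begins 54 mm behind the grasp point. The pads swing forward as they close: fully open they stand 13 mm farther back than shut.
Start: joints at [1.176, 0.377, 0.081, 1.274, 0, 1.46], TCP at [0.162, 0.552, 0.231] pointing down, gripper open.
Joint ranges: [-2.72, 2.72], [-0.84, 1.66], [-1.02, 1.22], [-1.77, 2.12], [-1.37, 1.28], [-3.14, 3.14]. Speed limits (rad/s): [2.57, 2.57, 3.14, 3.14, 3.14, 3.14].

INTERFACE

Orientations are given as a rotation vector (axis times angle).
In Python, from rig import robot gives the robot as it stands. The module is installed in compiled form; this text tells all that it offers. Calls block until the motion is done:
- robot.move_pose(position, orientation): joint-space move of the TCP to a pose.
- robot.move_linear(position, velocity=0.15, ori=None, max_force=None): straight line of the TCP; ori=None keeps the orientation; velocity is the mean speed in m/s. With max_force (N) it stops when the force on the tool has changed by that much, and returns True; else False.
- robot.goto_joints(angles): joint-space move.
- robot.set_gripper(opening): finger opening in m; the grip force is fixed at half the most; returns when the fingers have stopped.
- robot.wait(seconds).
- robot.inverse_kinematics(position, orientation): joint angles nearest the present ones, or None.
- robot.get_obs(): the state.
- robot.camera(name): name is "scene" or "side" or "wrist"; returns a dict with "pixels" (400x640x3 uint8, blue, green, red), "mtx" (3x3 intrinsics, pixels), "eye" and "rotation" of the camera in the world; the wrist camera has in their place "mount" (4x4, takes a point from camera to tool coordinates, whose origin is the TCP and whose axes are the flange's). Camera axes: x right, y down, z forward; pixel columns grow to the right and rows downward; lengths in m; the calibration is good to about 2 mm. A picture is of the moment at which its call begins: read the wrist's pose just before it. There is no depth.
A pose or a line that the arm cannot do raises robot.MotionError and nothing moves.
- robot.sign_off(): hands the job in; it is judged then, once.
The state is a dict: "time_s": time; "joint_positions": joint angles; "qvel": joint speeds; "joint_torque": joint torques, N m; "eef_pos": TCP position; "ee_rot": TCP orientation; "contact_force": force on the tool from outside, world axes, zero at the start; "moment": the same for the moment, N m; "finger_gap": finger opening in m; "finger_force": force on a finger pad.
Only numpy, scipy, OpenCV 4.12 (cv2) and the standard library are available. Lean on these libraries where they do the work, as an engineer would, in place of code of your own. Each camera call takes 0.05 s, during which the arm holds its last target. There are 200 camera calls.

TASK

Put the round tin away in the small white worktop cupboard: lift the cupboard's door by its bar until the stay locks and holds it up by itself, stand the tin upright inside without dropping it, then press down the stay's thumb lever to unlock the door and let it come down shut, softly, with the lever back up. Leave the other jars where they stand.

Things in the scene. Friction and masses are not known exactly. Their poses are not given: they have to be found in the camera images.
- cupboard: Fixed white worktop cupboard with sloping lift-up door, in mm: 260 wide (y), 177 deep, 139 high at the back; its place and yaw vary. Origin: on the worktop at mid-width, below the hinge line; x to its back, -x to its front (robot side), y left, z up. Front panel 79 high, outer face at x = -146. Clear inner floor: x -138 to +19, y -120 to +120.
- cupboard_in (a point): Point on the inner floor (6 mm above the worktop), 98 mm in front of the hinge line, mid-width: a good spot for the tin's foot. The locked-up door leans over only to 35 mm in front of the hinge line, so a vertical gripper has room above this spot.
- cupboard_hinge (a point): Middle of the door's hinge line, which runs along the cupboard's y axis, 133 mm above the worktop.
- cupboard_door (a joint): Door opening, rad: 0 shut (sloping 20 degrees down to the front), grows as it is raised, stop at 1.85. Raised past 1.77 the stay drops behind a tooth and locks; let go, the door rests at about 1.74. 0.6 kg, damped: 3 to 6 N upwards at the bar lift it; unlocked, it sinks shut by itself in about 5 s, slowly at first.
- door_bar (a point): Middle of the round steel pull bar, 12 mm thick, 110 mm long, parallel to the hinge line, 44 mm clear beyond the door's free edge in the door's plane. It swings 208 mm about the hinge line: shut, it is 198 mm in front of it and 68 mm above the worktop; locked up, 29 mm in front and 339 mm above the worktop. Pinched from above it turns between the pads.
- stay_lever (a joint): Stay lever angle, rad: 0 at rest (pad up), grows as the thumb pad is pressed, stop at 0.30 (pad 27 mm lower). A spring lifts it back: 2 to 3 N at the pad. Above 0.20 the locked door is freed and starts to sink; keep it pressed until the door is below 1.50 (1 to 2 s), then let go and get clear: it no longer catches on the way down.
- stay_pad (a point): Middle of the top of the thumb pad, a flat dark plate 34 (x) by 64 (y) mm, at the front end of the stay's lever outside the cupboard's left-hand (+y) side; in the cupboard's frame x = -157, y = 180, z = 164 mm. Press straight down from above.
- tin_center (a point): Centre (half-way up) of the round tin, 57 mm in diameter, 72 mm high, about 0.18 kg, standing on the worktop among the jars to the left of the cupboard, z axis up.
- sugar_jar: Bystander: glass sugar jar with a knobbed lid, 62 mm in diameter, 77 mm high, loose. Origin under its centre. Leave it.
- spice_jar: Bystander: slim spice jar with a wide screw lid, 46 mm in diameter, 106 mm high, loose. Origin under its centre. Leave it.
Things that resemble listed ones, but are neither listed nor needed, are in the scene too. Leave any red or yellow look-alike of the part that bears tin_center alone.

How it is judged:
By the outcome, as a careful person would: the job done as asked, in the order asked, and still so for the second after the job is handed in, with the robot touching nothing.
It also fails if it takes over 72 s, if anything falls off the work surface, if the arm or the gripper's body presses on something with over 40 N, if the wrist force passes 120 N, or if a joint passes its speed limit or range.

## Working session

There is one attempt and no reset: what is moved stays moved. The work goes in short steps, each a Python script; the robot and the scene stay as the last script left them, time stands still between calls to the robot, and variables do not carry over. Pictures are saved under pics/ and viewed, at most 10 in all, crops included, and the job is handed in when it is done.

```bash
mkdir -p pics
python3 - <<'E'
from rig import robot
import cv2,numpy as np
for n in ("scene","side","wrist"):
    o=robot.get_obs(); c=robot.camera(n); cv2.imwrite(f"pics/{n}0.png",c["pixels"])
    print(n,[ (k,np.round(v,4).tolist()) for k,v in c.items() if k!="pixels"])
print(o, robot.pinch_z)
E
```

```text
scene [('mtx', [[440.1348, 0.0, 321.8779], [0.0, 440.1348, 199.5602], [0.0, 0.0, 1.0]]), ('eye', [0.0798, -0.6715, 0.4924]), ('rotation', [-1.9253, 0.5109, -0.3626])]
side [('mtx', [[370.428, 0.0, 311.854], [0.0, 370.428, 200.4159], [0.0, 0.0, 1.0]]), ('eye', [0.5195, 0.7966, 0.6888]), ('rotation', [-0.037, 2.84, -1.3146])]
wrist [('mtx', [[356.3967, 0.0, 321.7919], [0.0, 356.3967, 202.4139], [0.0, 0.0, 1.0]]), ('mount', [[0.0007, -0.9565, -0.2916, 0.0745], [1.0, 0.0006, 0.0003, -0.0001], [-0.0001, -0.2916, 0.9565, -0.1427], [0.0, 0.0, 0.0, 1.0]])]
{'time_s': 0.1, 'joint_positions': array([1.17573219e+00, 3.77996179e-01, 7.97593045e-02, 1.27439248e+00,
       2.57344239e-05, 1.46049428e+00]), 'qvel': array([-0.0010715 , -0.00487759,  0.00144073,  0.00100758, -0.00034529,
        0.00139099]), 'joint_torque': array([ 1.59959400e-03, -4.64692068e+01,  2.70583016e+01,  1.20029727e-02,
       -8.35860192e-05, -2.04698534e-05]), 'eef_pos': array([0.16129522, 0.55130407, 0.2304507 ]), 'ee_rot': array([-4.45724750e-01, -3.10932315e+00,  2.77734611e-03]), 'contact_force': array([-0.5268864 , -0.26339621, -0.03629345]), 'moment': array([ 0.0053342 ,  0.02333253, -0.0131102 ]), 'finger_force': 0.0, 'finger_gap': 0.08527661619764527} 0.0187
```

View pics/scene0.png

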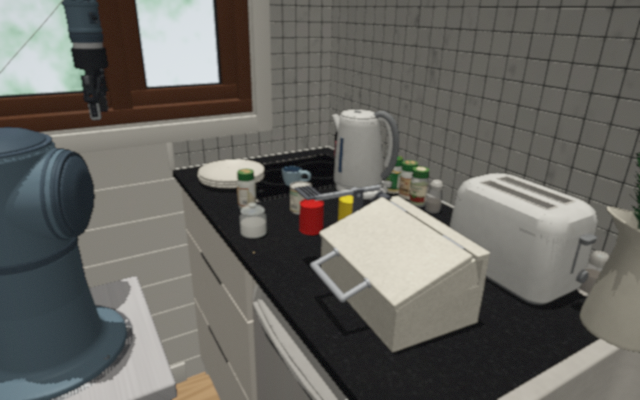

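View pics/side0.png

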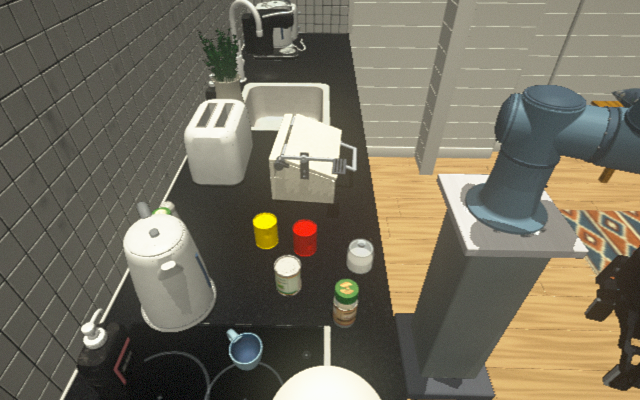

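Scene: the cupboard sits around (400,270) with its bar at about (342,280). Side: the plain tin is at (288,274), between the red tin, sugar jar (360,256) and spice jar (346,303); the stay pad is near (305,163). I'll enlarge crops to measure.

Run:
```python
import cv2
a=cv2.imread("pics/side0.png")[105:330,240:400]; cv2.imwrite("pics/sidec.png",cv2.resize(a,None,fx=2.65,fy=2.65,interpolation=cv2.INTER_CUBIC))
a=cv2.imread("pics/scene0.png")[165:355,235:500]; cv2.imwrite("pics/scenec.png",cv2.resize(a,None,fx=3,fy=3,interpolation=cv2.INTER_CUBIC))
```

```text
(no output)
```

View pics/sidec.png

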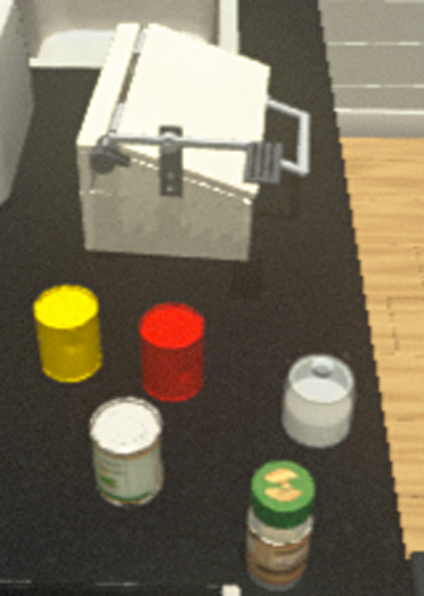

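View pics/scenec.png

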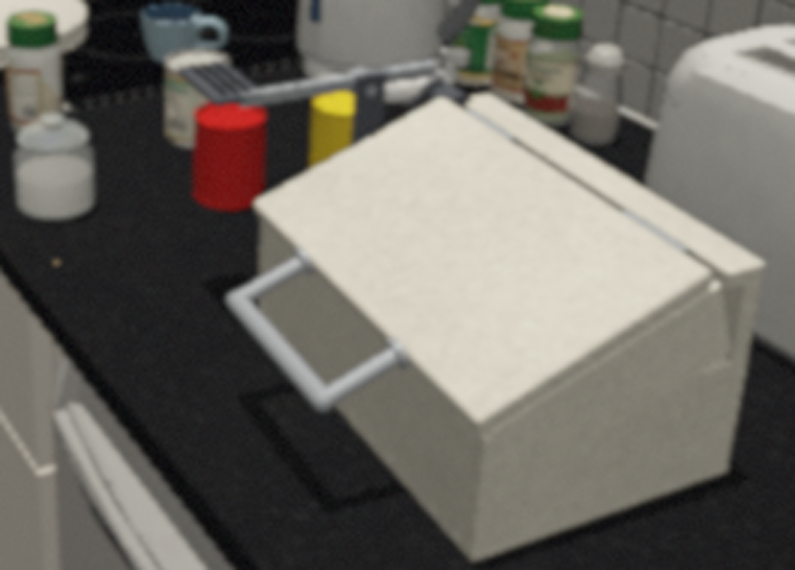

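```bash
cat > geo.py <<'E'
import numpy as np, cv2
from scipy.spatial.transform import Rotation as R
from scipy.optimize import least_squares
CAM={"scene":([440.1348,321.8779,199.5602],[0.0798,-0.6715,0.4924],[-1.9253,0.5109,-0.3626]),
"side":([370.428,311.854,200.4159],[0.5195,0.7966,0.6888],[-0.037,2.84,-1.3146])}
def proj(c,p):
    (f,cx,cy),e,r=CAM[c]; q=R.from_rotvec(r).inv().apply(np.asarray(p)-e); return np.array([f*q[...,0]/q[...,2]+cx,f*q[...,1]/q[...,2]+cy]).T
def onz(c,px,z):
    (f,cx,cy),e,r=CAM[c]; d=R.from_rotvec(r).apply([(px[0]-cx)/f,(px[1]-cy)/f,1]); return np.array(e)+d*(z-e[2])/d[2]
E
python3 - <<'E'
from geo import *
S=lambda x,y:(x/3+235,y/3+165)
D=lambda x,y:(x/2.65+240,y/2.65+105)
obs=[("scene",(-146,-130,0),S(473,562)),("scene",(31,-130,0),S(733,470)),("scene",(-198,50,68),S(240,298)),("scene",(-198,-50,68),S(323,397)),("scene",(31,-130,139),S(762,265)),
("side",(-146,130,0),D(249,259)),("side",(31,130,0),D(85,248)),("side",(-198,-50,68),D(307,114)),("side",(-157,180,164),D(264,162)),("side",(31,130,139),D(80,146))]
def W(p,m): 
    c,s=np.cos(p[2]),np.sin(p[2]); m=np.array(m)/1000
    return np.array([p[0]+c*m[0]-s*m[1],p[1]+s*m[0]+c*m[1],m[2]])
f=lambda p:np.concatenate([proj(c,W(p,m))-u for c,m,u in obs])
s=least_squares(f,[.6,0,0],loss="soft_l1"); print(s.x,np.round(f(s.x).reshape(-1,2),1))
for n,m in dict(bar=(-198,0,68),barup=(-29,0,339),inn=(-98,0,6),pad=(-157,180,164)).items(): print(n,W(s.x,m),np.hypot(*W(s.x,m)[:2]))
for n,u,z in [("tintop",D(126,425),.072),("tintopL",D(90,425),.072),("tintopR",D(162,425),.072),("tinbotfront",D(128,503),0),("sugar knob",D(321,368),.077),("spicetop",D(283,488),.106),("red",D(172,327),.072),("yel",D(66,307),.072)]: print(n,onz("side",u,z))
E
```

```text
[ 0.61481976 -0.14479033 -0.07323034] [[ 0.4  0.3]
 [-2.   0.3]
 [-0.1  3.1]
 [-1.3  0.1]
 [ 1.8 -0.9]
 [-0.2  0.4]
 [ 0.4  0.6]
 [-1.2  1.6]
 [ 0.  -0.1]
 [-1.4 -1.2]]
bar [ 0.41735043 -0.13030368  0.068     ] 0.4372189688813125
barup [ 0.58589748 -0.14266854  0.339     ] 0.6030175567698768
inn [ 0.51708241 -0.13762017  0.006     ] 0.5350827333198287
pad [0.47141022 0.04621414 0.164     ] 0.47367008058124577
tintop [0.58539858 0.28547622 0.072     ]
tintopL [0.61436544 0.28622212 0.072     ]
tintopR [0.55643401 0.28473038 0.072     ]
tinbotfront [5.85052893e-01 3.08952768e-01 1.11022302e-16]
sugar knob [0.42464345 0.22370626 0.077     ]
spicetop [0.46505042 0.36839567 0.106     ]
red [0.55294826 0.1726817  0.072     ]
yel [0.65063705 0.14929147 0.072     ]
```

```bash
cat >> geo.py <<'E'
P=[0.6148,-0.1448,-0.0732]; YAW=P[2]; PZ=.0187
def W(m,p=None):
    p=p or P; c,s=np.cos(p[2]),np.sin(p[2]); m=np.array(m,float)
    return np.array([p[0]+c*m[0]-s*m[1],p[1]+s*m[0]+c*m[1],m[2]])
def ori(a):  # tool down, tool x along world angle a (tool y at a-90deg)
    x=np.array([np.cos(a),np.sin(a),0]); z=np.array([0,0,-1.]); return R.from_matrix(np.c_[x,np.cross(z,x),z]).as_rotvec()
def bar(th,r=.208): 
    f=th-np.arcsin(65/208); return W([-r*np.cos(f),0,.133+r*np.sin(f)])
E
python3 - <<'E'
from geo import *
from rig import robot
def t(n,p,a):
    q=robot.inverse_kinematics(p,ori(a)); print(n,np.round(p,3),None if q is None else np.round(q,2))
dz=np.array([0,0,-PZ])
for a in (YAW+np.pi/2,YAW-np.pi/2):
    for th in (0,.6,1.2,1.81): t("bar%.1f"%th,bar(th)+dz,a)
    t("baroff",bar(1.74)+dz+[0,0,.06],a)
for a in (np.pi/2,-np.pi/2,np.pi/2+.4): t("tin",[.585,.285,.026],a); t("tinup",[.585,.285,.2],a)
for z in (.03,.2): t("place",W([-.1,0,z]),YAW+np.pi)
for a in (YAW+np.pi,YAW+np.pi/2): t("pad",W([-.157,.186,.14]),a)
E
```

```text
bar0.0 [ 0.418 -0.13   0.049] [-0.45  0.26 -0.6   0.71  0.    1.2 ]
bar0.6 [ 0.416 -0.13   0.172] [-0.45  0.13 -0.41  1.04  0.    1.19]
bar1.2 [ 0.483 -0.135  0.275] [-0.4   0.22 -0.03  1.33  0.    1.24]
bar1.8 [ 0.599 -0.144  0.322] [-0.34  0.48  0.46  1.56  0.    1.31]
baroff [ 0.584 -0.143  0.38 ] [-0.34  0.48  0.62  1.71  0.    1.3 ]
bar0.0 [ 0.418 -0.13   0.049] [-0.45  0.26 -0.6   0.71  0.   -1.95]
bar0.6 [ 0.416 -0.13   0.172] [-0.45  0.13 -0.41  1.04  0.   -1.95]
bar1.2 [ 0.483 -0.135  0.275] [-0.4   0.22 -0.03  1.33  0.   -1.9 ]
bar1.8 [ 0.599 -0.144  0.322] [-0.34  0.48  0.46  1.56  0.   -1.84]
baroff [ 0.584 -0.143  0.38 ] [-0.34  0.48  0.62  1.71  0.   -1.84]
tin [0.585 0.285 0.026] [ 0.36  0.65 -0.02  0.9   0.    1.93]
tinup [0.585 0.285 0.2  ] [0.36 0.55 0.27 1.29 0.   1.93]
tin [0.585 0.285 0.026] [ 0.36  0.65 -0.02  0.9   0.   -1.21]
tinup [0.585 0.285 0.2  ] [ 0.36  0.55  0.27  1.29  0.   -1.21]
tin [0.585 0.285 0.026] [ 0.36  0.65 -0.02  0.9   0.    1.53]
tinup [0.585 0.285 0.2  ] [0.36 0.55 0.27 1.29 0.   1.53]
place [ 0.515 -0.137  0.03 ] [-0.38  0.44 -0.37  0.75  0.   -0.31]
place [ 0.515 -0.137  0.2  ] [-0.38  0.3  -0.11  1.16  0.   -0.31]
pad [0.472 0.052 0.14 ] [-0.02  0.23 -0.37  0.97  0.    0.05]
pad [0.472 0.052 0.14 ] [-0.02  0.23 -0.37  0.97  0.    1.62]
```

```bash
cat >> geo.py <<'E'
def wproj(c,pos,rot,p):
    M=np.array(c["mount"]); t=R.from_rotvec(rot).inv().apply(np.asarray(p)-pos); q=M[:3,:3].T@(t-M[:3,3]); k=c["mtx"]@q; return k[:2]/k[2]
E
python3 - <<'E'
from geo import *
from rig import robot
robot.move_pose(bar(0)+[0,0,.13],ori(YAW+np.pi/2)); robot.set_gripper(.045)
o=robot.get_obs(); c=robot.camera("wrist"); im=c["pixels"].copy()
print(o["time_s"],o["eef_pos"],o["contact_force"],o["finger_gap"])
for m in [(-.198,.05,.068),(-.198,-.05,.068),(-.198,0,.068),(-.157,.18,.164),(-.146,.13,.079),(-.146,-.13,.079)]:
    u=wproj(c,o["eef_pos"],o["ee_rot"],W(m)); print(m,u.round(1)); cv2.drawMarker(im,tuple(int(round(x)) for x in u),(0,0,255),0,8,1)
cv2.imwrite("pics/w1.png",im)
E
```

```text
3.2083 [ 0.41778765 -0.13028087  0.198     ] [-0.0757043   0.11270535 -0.52727276] 0.04483754922023331
(-0.198, 0.05, 0.068) [321.4 127.7]
(-0.198, -0.05, 0.068) [321.4 249.7]
(-0.198, 0, 0.068) [321.4 191.8]
(-0.157, 0.18, 0.164) [ 427.  -190.8]
(-0.146, 0.13, 0.079) [400.6   5.3]
(-0.146, -0.13, 0.079) [381.1 339.5]
```

View pics/w1.png

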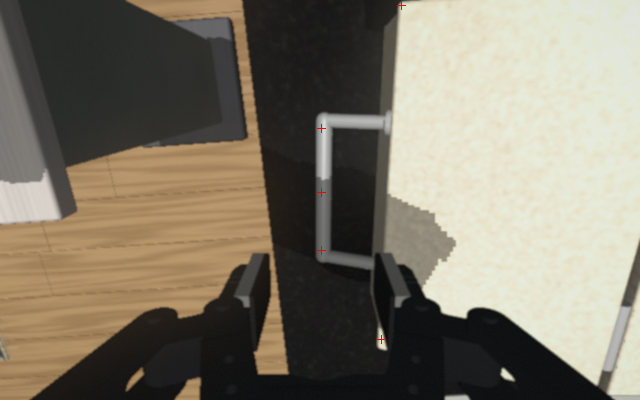

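The wrist picture shows the bar at column 323 (rows 121–257), within about 1 mm of the model prediction (321). Next I descend, grip it and lift along the arc.

```bash
sed -i 's/^P=\[0.6148/P=[0.6158/' geo.py
python3 - <<'E'
from geo import *
from rig import robot
dz=np.array([0,0,-PZ])
f0=robot.get_obs()["contact_force"]
print(robot.move_linear(bar(0)+dz,.12,max_force=15)); robot.set_gripper(0)
o=robot.get_obs();print(o["time_s"],o["finger_gap"],o["finger_force"],(o["contact_force"]-f0).round(1))
for th in np.linspace(0,1.0,7)[1:]:
    h=robot.move_linear(bar(th)+dz,.12,max_force=30); o=robot.get_obs(); print(th.round(2),h,o["time_s"],o["finger_gap"].round(4),(o["contact_force"]-f0).round(1))
    if h: break
E
```

```text
False
5.0667 0.01009431039938861 58.442997336387634 [-2.3 -0.3  5.2]Traceback (most recent call last):
  File "<stdin>", line 8, in <module>
AttributeError: 'float' object has no attribute 'round'
```

Run:
```python
from geo import *
from rig import robot
dz=np.array([0,0,-PZ])
for th in list(np.linspace(0,1.65,10)[2:])+[1.74,1.81]:
    h=robot.move_linear(bar(th)+dz,.12,max_force=30); o=robot.get_obs(); print(round(th,2),h,o["time_s"],round(o["finger_gap"],4),o["contact_force"].round(1))
    if h: break
c=robot.camera("side"); cv2.imwrite("pics/s2.png",c["pixels"])
```

```text
0.37 False 6.0083 0.0098 [ 2.6 -0.7 -4.4]
0.55 False 6.475 0.01 [ 0.2 -2.2 -2.4]
0.73 False 6.9417 0.0095 [-4.2 -2.9 -1.2]
0.92 False 7.4083 0.0097 [-10.6  -2.    3.6]
1.1 False 7.875 0.0101 [-16.5  -1.4  11.8]
1.28 False 8.3417 0.0103 [-21.8  -0.3  24.1]
1.47 False 8.8083 0.0096 [-16.6  -0.2  27.5]
1.65 False 9.275 0.0097 [-6.9 -2.6 22.2]
1.74 False 9.5833 0.0097 [-3.4 -1.7 17.6]
1.81 False 9.8583 0.0096 [-0.6 -2.9 15. ]
```

View pics/s2.png

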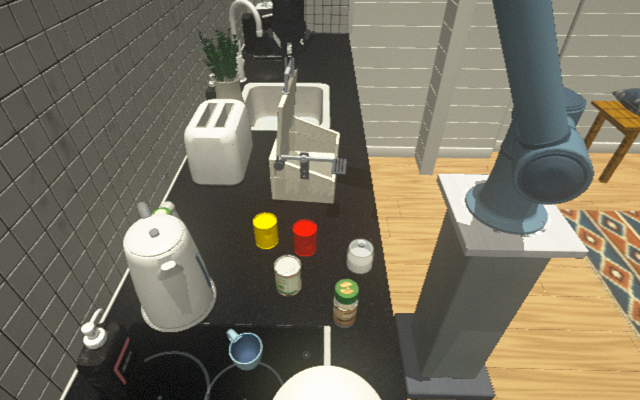

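The side view shows the door raised past vertical and still held. I'll nudge it a little further, release it and check that it holds.

Run:
```python
from geo import *
from rig import robot
dz=np.array([0,0,-PZ])
robot.move_linear(bar(1.83)+dz,.05,max_force=30); print(robot.get_obs()["contact_force"].round(1))
robot.set_gripper(.05)
p=robot.get_obs()["eef_pos"]; robot.move_linear(p+[0,0,.045],.1)
robot.move_linear(bar(1.74)+[-.09,0.02,.03],.25)
a=robot.camera("side")["pixels"]; robot.wait(.8); b=robot.camera("side")["pixels"]
s=np.s_[40:200,260:350]; print("diff",cv2.absdiff(a[s],b[s]).max(), robot.get_obs()["time_s"])
cv2.imwrite("pics/s3.png",np.hstack([cv2.resize(x[30:215,250:360],None,fx=3,fy=3) for x in (a,b)]))
```

```text
[-1.5 -2.8 13.4]
diff 19 12.7083
```

View pics/s3.png

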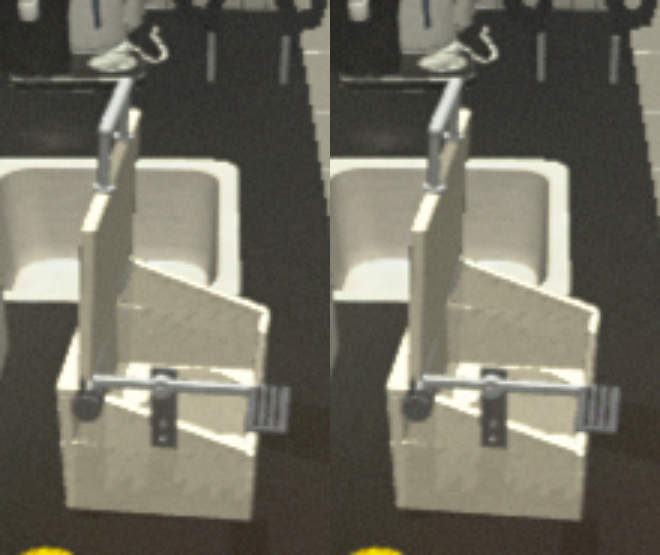

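The two views of the door, 0.8 s apart, match: the door stands locked, the bar is up and the lever is at rest. Next, the tin.

Run:
```python
from geo import *
from rig import robot
robot.set_gripper(.085)
T=np.array([.585,.285,.0]); a=ori(np.pi/2)
robot.move_pose([.50,.12,.30],a)
robot.move_pose(T+[0,0,.15],a)
o=robot.get_obs(); c=robot.camera("wrist"); im=c["pixels"].copy()
for p in [T+[0,0,.072],T+[.0285,0,.072],T-[.0285,0,-.072],T+[0,.0285,.072],T+[0,-.0285,.072]]:
    u=wproj(c,o["eef_pos"],o["ee_rot"],p); cv2.drawMarker(im,tuple(int(round(x)) for x in u),(0,0,255),0,8,1)
cv2.imwrite("pics/w4.png",im); print(o["time_s"],o["eef_pos"])
```

```text
15.0833 [0.58578578 0.28394544 0.15135059]
```

View pics/w4.png

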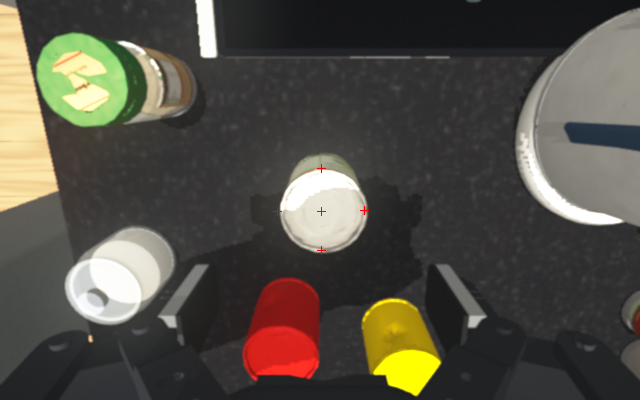

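The tin top is centred at about (323,210), within 1–2 mm of the prediction, and the neighbours are clear of the fingers' path. Grasp it.

Run:
```python
from geo import *
from rig import robot
T=np.array([.586,.285,.026])
print(robot.move_linear(T,.12,max_force=15)); robot.set_gripper(0)
o=robot.get_obs(); print(o["time_s"],o["finger_gap"],o["finger_force"],o["eef_pos"])
robot.move_linear(T+[0,0,.25],.2)
o=robot.get_obs(); print(o["finger_gap"],o["finger_force"],o["contact_force"])
a=ori(YAW+np.pi)
robot.move_pose(W([-.16,.20,.276]),a)
H=W([-.10,0,.20]); robot.move_linear(W([-.12,0.03,.26]),.2); robot.move_linear(H,.2)
b=H.copy(); b[2]=.036; robot.move_linear(b,.12,max_force=12)
b[2]=.026; print(robot.move_linear(b,.02,max_force=5))
o=robot.get_obs(); print(o["time_s"],o["finger_gap"],o["eef_pos"],o["contact_force"])
```

```text
False
16.6917 0.05607929317141023 63.84540796279907 [0.58690813 0.28533135 0.02715376]
0.05594368865462828 63.76838207244873 [-0.47709639 -0.45751263 -2.07100128]
True
23.0667 0.05558969661700585 [ 0.51693944 -0.13782182  0.0330873 ] [-0.31709159 -0.03301105  4.13975608]
```

Run:
```python
from geo import *
from rig import robot
p=robot.get_obs()["eef_pos"]
robot.set_gripper(.085); robot.wait(.2)
robot.move_linear(p+[0,0,.06],.08); robot.move_linear(p+[0,0,.17],.2)
robot.move_linear(W([-.16,.10,.24]),.25)
c=robot.camera("side")["pixels"]; d=robot.camera("scene")["pixels"]
robot.set_gripper(0)
robot.move_pose(W([-.157,.186,.20]),ori(YAW+np.pi))
o=robot.get_obs(); print(o["time_s"],o["finger_gap"],o["eef_pos"],o["contact_force"])
cv2.imwrite("pics/v5.png",np.hstack([cv2.resize(x,(400,480)) for x in (c[30:342,240:400+100],d[100:360,260:500])]))
```

```text
27.2583 0.00040359136402934363 [0.47235673 0.05287982 0.19956466] [-0.32637369 -1.0171599   0.71681721]
```

View pics/v5.png

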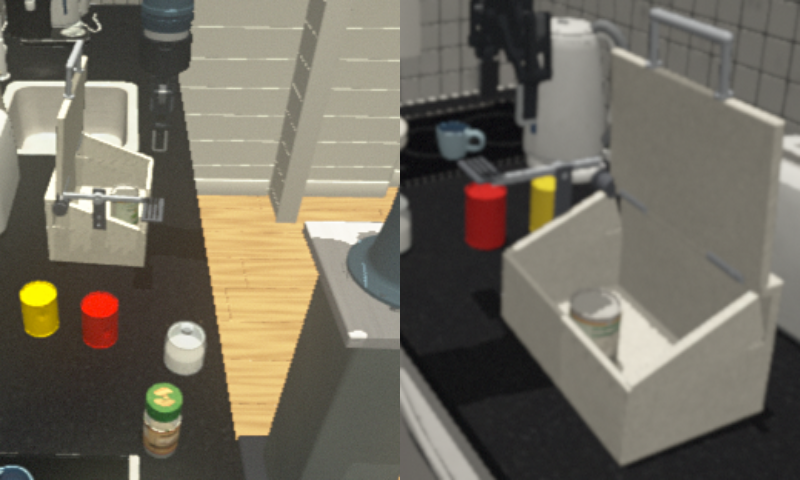

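The tin stands upright inside the cupboard, the door is still up and the jars haven't moved. Next I press the lever, tracking the bar in the scene camera to time the release.

Run:
```python
from geo import *
from rig import robot
def g(): return robot.camera("scene")["pixels"]
u0,u1=proj("scene",bar(1.74)),proj("scene",bar(1.45)); need=np.linalg.norm(u1-u0); print(u0,u1)
a=g(); x,y=u0.astype(int); tpl=a[y-18:y+22,x-28:x+28]
p=W([-.157,.186,.170]); robot.move_linear(p,.08,max_force=10)
p[2]=.1395; print(robot.move_linear(p,.04,max_force=25))
o=robot.get_obs(); print(o["time_s"],o["eef_pos"],o["contact_force"])
t0=o["time_s"]
while robot.get_obs()["time_s"]-t0<3.5:
    robot.wait(.2); b=g(); m=cv2.minMaxLoc(cv2.matchTemplate(b[max(0,y-60):y+110,x-140:x+90],tpl,cv2.TM_CCOEFF_NORMED))
    d=np.array(m[3])-[112,y-18-max(0,y-60)]; print(round(robot.get_obs()["time_s"]-t0,2),d,round(m[1],2))
    if m[1]<.5 or np.linalg.norm(d)>need+4: break
p[2]=.25; robot.move_linear(p,.2)
robot.move_linear(W([-.22,.30,.27]),.25)
robot.wait(3)
b0=g(); robot.wait(3); b1=g(); s=np.s_[100:360,260:500]
print("diff",cv2.absdiff(b0[s],b1[s]).max(),robot.get_obs()["time_s"],robot.get_obs()["contact_force"])
c=robot.camera("side")["pixels"]
cv2.imwrite("pics/v6.png",np.hstack([cv2.resize(q,(400,480)) for q in (c[30:342,240:500],b1[100:360,260:500])]))
```

```text
[423.36886357 116.4917868 ] [393.14917895 130.28259388]
False
28.7417 [0.47260078 0.05222522 0.13955647] [ 0.62690383 -0.42146646  2.08857845]
0.25 [0 0] 1.0
0.5 [0 0] 1.0
0.75 [0 0] 1.0
1.0 [0 0] 1.0
1.25 [0 0] 1.0
1.5 [0 0] 1.0
1.75 [0 0] 1.0
2.0 [0 0] 1.0
2.25 [0 0] 1.0
2.5 [0 0] 1.0
2.75 [0 0] 1.0
3.0 [0 0] 1.0
3.25 [0 0] 1.0
3.5 [0 0] 1.0
diff 31 39.7167 [ 0.04522064 -0.16339404  1.46578683]
```

View pics/v6.png

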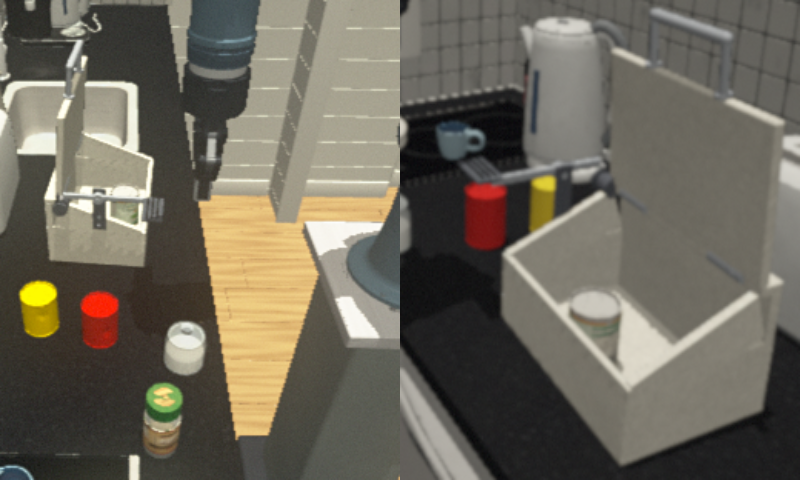

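The door did not release: it is still locked and the tin still stands inside. I suspect the finger missed the pad or pressed too little, so I'll check the pad's position numerically in both views.

Run:
```python
from geo import *
for c in ("scene","side"):
    print(c,"centre",proj(c,W([-.157,.18,.164])).round(1))
    for m in [(-.174,.148),(-.174,.212),(-.14,.148),(-.14,.212)]: print(m,proj(c,W([*m,.164])).round(1))
print("tcp press scene",proj("scene",[0.4726,.0522,.1396]))
im=cv2.cvtColor(cv2.imread("pics/scene0.png"),6)
print("scene rows184-203 cols 288-325"); 
for r in range(182,204): print(r,' '.join("%3d"%v for v in im[r,288:326]))
im=cv2.cvtColor(cv2.imread("pics/s2.png"),6)
print("side rows cols326-352")
for r in range(152,180): print(r,' '.join("%3d"%v for v in im[r,324:354]))
```

```text
scene centre [306.5 189.9]
(-0.174, 0.148) [305.4 196.9]
(-0.174, 0.212) [292.5 185.8]
(-0.14, 0.148) [321.2 194.2]
(-0.14, 0.212) [307.6 183.5]
side centre [339.3 166. ]
(-0.174, 0.148) [346.6 159.1]
(-0.174, 0.212) [345.8 174.1]
(-0.14, 0.148) [333.1 158.4]
(-0.14, 0.212) [331.6 173.3]
tcp press scene [305.16469754 200.09112235]
scene rows184-203 cols 288-325
182  90  93  99 107 112 112 118 130 139 146 151 153 155 156 157 153 147 141 129 112  90  71  53  30  15  10  11  14  15  16   8  13  14   9  14  10  11  11
183  90  99 114 123 129 137 147 163 173 181 184 182 181 181 185 187 182 175 164 151 135 118  93  55  29  18  18   9  15   9  11  15  13  13  11  11   5  14
184  85 105 128 142 154 169 180 188 193 195 196 195 195 193 195 194 192 186 178 170 157 136 107  74  37  16  12   8  13  10  15   8  15  13   8  12  16  12
185  68  95 130 158 177 187 190 193 194 192 190 188 188 185 180 180 176 164 152 146 139 123 106  81  47  14   8  15   8  15  16  14  13  16  18  19  25  23
186  40  77 121 158 180 186 181 178 177 171 159 154 154 147 136 133 131 119 103  97  99 101  98  80  48  22  13 
[... 5489 characters left out ...]
 209 137  76  58  62  61  64  59  68  70  75  58  49  52  48  51  50  54  55  54
175 230 209 191 184 174 174 174 179 243 254 247 177  85  50  50  53  48  49  50  54  54  52  54  55  50  55  54  53  53  51
176 253 253 248 232 201 188 182 166 240 254 245 171  79  49  50  47  51  47  52  51  51  53  51  54  51  51  53  51  55  55
177 247 253 252 254 249 243 229 198 244 254 239 156  82  51  48  52  51  48  51  48  47  51  52  51  47  51  55  53  53  49
178 153 176 225 250 253 251 253 248 250 254 229 137  69  46  51  51  53  49  48  50  52  51  53  54  54  55  51  50  53  55
179 147 145 146 155 179 228 250 252 252 248 206 113  64  51  52  51  52  52  50  53  49  48  50  52  51  53  57  54  47  49
```

The pad's x and y agree with the model (side view columns 332–346, rows 158–173). It appears a few mm lower in the scene view, so my press was probably just short. I'll press on down to the lever's stop.

Run:
```python
from geo import *
from rig import robot
def g(): return robot.camera("scene")["pixels"]
u0,u1=proj("scene",bar(1.74)),proj("scene",bar(1.40)); need=np.linalg.norm(u1-u0)
a=g(); x,y=u0.astype(int); tpl=a[y-18:y+22,x-28:x+28]
p=W([-.157,.184,.180]); robot.move_linear(p,.25)
for z,v in ((.150,.08),(.140,.04),(.134,.03),(.122,.02)):
    p[2]=z; h=robot.move_linear(p,v,max_force=12); o=robot.get_obs(); print(z,h,round(o["time_s"],2),o["eef_pos"].round(4),o["contact_force"].round(1))
    if h: break
t0=o["time_s"]; ok=False
while robot.get_obs()["time_s"]-t0<3:
    robot.wait(.15); m=cv2.minMaxLoc(cv2.matchTemplate(g()[max(0,y-60):y+110,x-140:x+90],tpl,cv2.TM_CCOEFF_NORMED))
    d=np.array(m[3])-[112,y-18-max(0,y-60)]; print(round(robot.get_obs()["time_s"]-t0,2),d,round(m[1],2))
    if np.linalg.norm(d)>need: ok=True;break
print(ok,robot.get_obs()["contact_force"].round(1))
if ok:
    p[2]=.22; robot.move_linear(p,.2); robot.move_linear(W([-.24,.30,.27]),.25)
```

```text
0.15 False 41.13 [0.4723 0.051  0.1504] [-1.2  1.3  1.9]
0.14 False 41.53 [0.4729 0.0502 0.14  ] [0.6 1.5 2.1]
0.134 True 41.8 [0.4739 0.0501 0.136 ] [-4.4  0.4 12.9]
0.2 [0 0] 1.0
0.4 [0 0] 1.0
0.6 [0 0] 1.0
0.8 [0 0] 1.0
1.0 [0 0] 1.0
1.2 [0 0] 1.0
1.4 [0 0] 1.0
1.6 [0 0] 1.0
1.8 [0 0] 1.0
2.0 [0 0] 1.0
2.2 [0 0] 1.0
2.4 [0 0] 1.0
2.6 [0 0] 1.0
2.8 [0 0] 1.0
3.0 [0 0] 1.0
False [-3.8 -0.3 11.9]
```

The finger met a hard stop about 28 mm down, but the door has not moved. I'll check numerically whether the lever actually swung.

Run:
```python
from geo import *
from rig import robot
o=robot.get_obs();c=robot.camera("side")["pixels"]; d=robot.camera("scene")["pixels"]
cv2.imwrite("pics/n_side.png",c); cv2.imwrite("pics/n_scene.png",d)
print(o["time_s"],o["eef_pos"],proj("side",o["eef_pos"]),proj("scene",o["eef_pos"]), proj("side",W([-.157,.18,.137])),proj("scene",W([-.157,.18,.137])))
a=cv2.cvtColor(c,6)
print("side cols 278-352")
for r in range(148,196,1): print(r,' '.join("%3d"%v for v in a[r,272:356:2]))
b=cv2.cvtColor(d,6); print("scene cols 284-372 step2")
for r in range(176,214): print(r,' '.join("%3d"%v for v in b[r,284:372:2]))
s=cv2.cvtColor(cv2.imread("pics/s2.png"),6); print("door diff side", cv2.absdiff(a[40:150,270:330],s[40:150,270:330]).mean())
```

```text
44.8 [0.47384337 0.050146   0.13601502] [338.20356593 176.14472623] [306.17742386 201.94882458] [338.76051447 174.89687191] [306.47750408 202.3212584 ]
side cols 278-352
148 208 254 189 164 130 124 126 117 119 146 149 161 159 158 159 157 156 153 158 163 156 156 159 162 160 160 160 156 159 158  91  57  57 145 169 114  61  62  61  60  63  60
149 248 254 191 163 136 156 160 125 117 142 150 158 157 155 156 155 157 157 156 158 158 160 166 177 180 173 172 161 158 158 124  61  56 154 182 127  59  56  61  62  64  63
150 250 254 192 159 159 215 242 183 144 148 151 180 179 172 163 161 167 157 153 157 159 174 190 189 198 174 165 163 165 157 125  58  55 157 185 114  50  60  64  64  63  63
151 254 254 191 167 224 141 203 230 227 197 191 250 250 239 205 195 192 166 171 181 177 161 217 245 249 246 233 184 195 160 126  61  53 154 184 109  53  60  66  61  63  62
152 254 254 192 159 221 128 136 166 226 239 219 254 254 254 203 170 172 194 231 250 240 204 249 247 245 246 250 240 181 188 140  57  57 158 182 103  58  57  65  61  65  66
153 254 254 192 150 160 122 124 131 141 190 227 244 254 254 146  87 10
[... 13524 characters left out ...]
60  49  60  62  75  97 100  89  66  43  33  31  33  37  36  77 111 115 117 120 124 121  89  58  54  55  56  44  45 103 170 214
211  33  34  34  34  34  34  36  39  48  49  58  63  62  60  63  62  73  97  89  69  45  34  38  38  35  36  35  78 110 115 118 121 123 122  89  58  56  55  54  48  99 169 208 216
212  34  33  33  32  33  34  33  41  49  52  56  60  64  63  62  58  75  86  72  55  39  36  40  36  36  32  35  78 110 116 117 120 122 119  87  57  56  54  55  76 160 207 216 199
213  33  36  33  36  34  33  34  39  51  49  54  58  62  62  59  58  65  70  55  46  41  34  34  36  38  34  33  77 111 114 118 122 122 120  83  55  54  54  65 124 197 216 200 164
door diff side 17.755909090909093
```

Run:
```python
from geo import *
for th in (1.5,1.65,1.74,1.80,1.85):
    f=th-np.arcsin(65/208); q=lambda y:W([-.208*np.cos(f),y,.133+.208*np.sin(f)])
    print(th,*[proj(c,q(y)).round(1) for c in("scene","side") for y in (.05,-.05)])
b=cv2.imread("pics/n_scene.png"); s=cv2.imread("pics/n_side.png"); v=cv2.imread("pics/v6.png")
v6=cv2.resize(v[:,400:],(240,260),interpolation=cv2.INTER_AREA); print("scene door diff v6->pressed",cv2.absdiff(v6[0:90,130:],b[100:190,390:500]).mean())
vs=cv2.resize(cv2.imread("pics/v6.png")[:,:400],(260,312),interpolation=cv2.INTER_AREA); print("side door diff",cv2.absdiff(vs[10:110,30:70],s[40:140,270:310]).mean())
g=cv2.cvtColor(b,6)
print("scene 396-476 step2, rows 98-140 step1")
for r in range(98,146,2): print(r,' '.join("%3d"%x for x in g[r,396:476:2]))
g=cv2.cvtColor(s,6); print("side cols 270-310")
for r in range(30,110,3): print(r,' '.join("%3d"%x for x in g[r,268:306]))
```

```text
1.5 [381.  120.5] [417.8 134.6] [312.8  79.9] [316.5  65. ]
1.65 [396.  113.5] [434.2 126.5] [300.8  75.6] [305.4  60.9]
1.74 [405.  110.6] [443.9 123.1] [293.3  73.8] [298.5  59.3]
1.8 [411.  109.2] [450.3 121.5] [288.2  73.1] [293.8  58.6]
1.85 [415.9 108.4] [455.6 120.5] [284.   72.6] [289.9  58.2]
scene door diff v6->pressed 5.683131313131313
side door diff 4.07
scene 396-476 step2, rows 98-140 step1
98 106  93  77  85  90  98 100  99  98 104 100  98  98  95  94 106 106 106 104 105  93 102 106 106 105 104 105  94 100 103 103 104 103 103  98  88  99  95 100 103
100 106 100  92 101 101  93  86  77  89  97  96  96  96  92  99 106 105 105 105 104  94 103 105 104 105 104 104  93 101 104 104 105 104 103  98  91  99  97  98  99
102 105 102  94 104 102 105 105  87  94  97  90  94  90  82  97 104 106 105 105 102  93 103 104 105 104 105 103  95 102 104 105 104 104 104  95  92 100  98  99  96
104 105  99  96 103 100  98 101 107 132 139 133 112 103  89  88  90  96 101 105 100  93 104 105 105 105 104 101  95 104 105 105 104 103 103  90  96 101 101 102  96
106 104  97  99 104  98  93  98 130 1
[... 6748 characters left out ...]
1 111 112 112 113 110 112 116 105 139 156 156 159 160 158 160 158 160 159 159
99 161 158 158 158 160 158 157 160 158 156 152 177 250 254 254 253 206 121 113 114 113 112 112 117 114 114 102 141 156 161 158 162 163 161 163 161 161 162
102 160 165 161 162 158 160 163 162 161 165 206 251 254 254 253 202 122 113 116 112 111 113 111 116 113 114 145 158 157 158 158 162 159 161 159 162 160 159
105 164 166 165 166 164 163 165 165 167 207 250 254 254 251 190 117 113 118 114 111 117 113 119 114 116 116 147 166 166 164 162 165 164 167 164 167 165 165
108 162 164 162 161 166 163 165 165 165 158 155 159 156 128 115 115 116 114 116 118 116 114 113 118 118 113 150 167 166 166 169 169 165 165 164 166 167 165
```

The lever is fully down, but the door is still at about 1.85, its end stop. In the scene view the bar ends are at (413,106) and (457,118), which fits 1.85 and not 1.74. It looks like hinge friction is holding it there. I'll let the lever up, bring the bar back gently until the stay's tooth takes the load, then press again.

Run:
```python
from geo import *
from rig import robot
dz=np.array([0,0,-PZ]); a=ori(YAW+np.pi/2)
p=robot.get_obs()["eef_pos"]; robot.move_linear(p+[0,0,.245],.3)
robot.set_gripper(.05)
robot.move_pose(bar(1.83)+dz+[0,0,.05],a)
print(robot.move_linear(bar(1.83)+dz,.12,max_force=12)); robot.set_gripper(0)
o=robot.get_obs(); print(o["time_s"],o["finger_gap"],o["finger_force"],o["contact_force"].round(1))
for th in (1.80,1.77,1.74,1.71):
    h=robot.move_linear(bar(th)+dz,.04,max_force=12); o=robot.get_obs(); print(th,h,round(o["time_s"],2),o["eef_pos"].round(4),o["contact_force"].round(1))
    if h: break
cv2.imwrite("pics/n2.png",robot.camera("scene")["pixels"])
```

```text
False
48.5667 0.01021278694487966 58.62803041934967 [0.1 1.2 4.6]
1.8 False 48.88 [ 0.5978 -0.1435  0.3225] [0.3 1.  6.8]
1.77 False 49.18 [ 0.5918 -0.143   0.3219] [1.5 1.3 7.2]
1.74 False 49.49 [ 0.5859 -0.1426  0.3211] [1.7 0.5 7.4]
1.71 False 49.8 [ 0.5794 -0.142   0.3195] [1.4 0.8 6.3]
```

Run:
```python
from geo import *
from rig import robot
dz=np.array([0,0,-PZ])
for th in (1.68,1.65,1.62):
    h=robot.move_linear(bar(th)+dz,.04,max_force=8); o=robot.get_obs(); print(th,h,round(o["time_s"],2),o["eef_pos"].round(4),o["contact_force"].round(1))
    if h or o["contact_force"][0]>6: break
g=cv2.cvtColor(robot.camera("scene")["pixels"],6); cv2.imwrite("pics/n3.png",g)
```

```text
1.68 False 50.16 [ 0.5741 -0.1416  0.3185] [4.4 0.8 7. ]
1.65 False 50.47 [ 0.569  -0.1412  0.3173] [5.6 1.3 5.2]
1.62 False 50.77 [ 0.5635 -0.1408  0.3164] [7.3 1.5 7.2]
```

Run:
```python
from geo import *
from rig import robot
g=lambda:cv2.cvtColor(robot.camera("scene")["pixels"],6)
def corner(im):  # measured door-edge shift relative to the 1.85 picture
    ref=cv2.cvtColor(cv2.imread("pics/n_scene.png"),6)[150:200,470:505] if 0 else None
A=g(); robot.set_gripper(.05); B=g(); o=robot.get_obs(); print(o["time_s"],o["contact_force"].round(1))
robot.wait(.4); C=g(); o=robot.get_obs(); print(o["time_s"],o["contact_force"].round(1))
def ang(im):
    # door's right free corner: match patch of the 1.85 picture
    ref=cv2.cvtColor(cv2.imread("pics/n_scene.png"),6)
    f=1.85-np.arcsin(65/208); u=proj("scene",W([-.158*np.cos(f),-.125,.133+.158*np.sin(f)])).astype(int)
    t=ref[u[1]-14:u[1]+14,u[0]-14:u[0]+14]; m=cv2.minMaxLoc(cv2.matchTemplate(im[u[1]-40:u[1]+50,u[0]-90:u[0]+30],t,5)); return u,np.array(m[3])-[76,26],round(m[1],2)
for im in (A,B,C): print(ang(im))
for th in (1.6,1.65,1.7,1.74,1.8,1.85):
    f=th-np.arcsin(65/208); print(th,proj("scene",W([-.158*np.cos(f),-.125,.133+.158*np.sin(f)])).round(1))
for n,i in zip("ABC",(A,B,C)): cv2.imwrite(f"pics/n4{n}.png",i)
```

```text
51.3917 [ 1.2  0.7 -1.5]
51.8417 [ 1.5 -0.4 -1.8]
(array([487, 165]), array([-17,   5]), 0.9)
(array([487, 165]), array([-10,   3]), 0.92)
(array([487, 165]), array([-11,   2]), 0.92)
1.6 [466.5 172.9]
1.65 [470.8 170.8]
1.7 [475. 169.]
1.74 [478.4 167.7]
1.8 [483.3 166.2]
1.85 [487.4 165.2]
```

On release the door settled at about 1.73 and stays there, so the stay now holds it as described. Press the lever again.

Run:
```python
from geo import *
from rig import robot
g=lambda:robot.camera("scene")["pixels"]
p=robot.get_obs()["eef_pos"]; robot.move_linear(p+[0,0,.045],.15)
robot.move_linear(W([-.14,.06,.33]),.3); robot.set_gripper(0)
p=W([-.157,.184,.20]); robot.move_pose(p,ori(YAW+np.pi))
u0,u1=proj("scene",bar(1.74)),proj("scene",bar(1.38)); need=np.linalg.norm(u1-u0)
a=g(); x,y=u0.astype(int); tpl=a[y-18:y+22,x-28:x+28]
p[2]=.148; robot.move_linear(p,.1)
p[2]=.126; h=robot.move_linear(p,.03,max_force=11); o=robot.get_obs(); print(h,round(o["time_s"],2),o["eef_pos"].round(4),o["contact_force"].round(1))
t0=o["time_s"]; ok=False
while robot.get_obs()["time_s"]-t0<3:
    robot.wait(.1); m=cv2.minMaxLoc(cv2.matchTemplate(g()[max(0,y-60):y+110,x-140:x+90],tpl,cv2.TM_CCOEFF_NORMED))
    d=np.array(m[3])-[112,y-18-max(0,y-60)]; print(round(robot.get_obs()["time_s"]-t0,2),d,round(m[1],2))
    if np.linalg.norm(d)>need or m[1]<.45: ok=True;break
print(ok,need)
if ok:
    p[2]=.21; robot.move_linear(p,.2); robot.move_linear(W([-.24,.30,.27]),.3)
print(robot.get_obs()["time_s"]); cv2.imwrite("pics/n5.png",g())
```

```text
True 55.76 [0.4744 0.05   0.136 ] [-5.3  0.4 12.9]
0.15 [-7  3] 0.82
0.3 [-9  4] 0.78
0.45 [-11   5] 0.72
0.6 [-14   6] 0.63
0.75 [-15   8] 0.57
0.9 [-24  35] 0.55
True 41.7627895076798
57.85
```

Run:
```python
from geo import *
from rig import robot
r=cv2.imread("pics/scene0.png"); rs=cv2.imread("pics/side0.png"); s=np.s_[222:355,315:490]; q=np.s_[105:210,265:362]
for i in range(6):
    c=robot.camera("scene")["pixels"]; d=robot.camera("side")["pixels"]
    print(round(robot.get_obs()["time_s"],2),cv2.absdiff(c[s],r[s]).mean().round(2),cv2.absdiff(d[q],rs[q]).mean().round(2), "pad",cv2.absdiff(d[155:176,328:350],rs[155:176,328:350]).mean().round(2)); 
    if cv2.absdiff(c[s],r[s]).mean()<4: break
    robot.wait(.7)
cv2.imwrite("pics/n6.png",c);cv2.imwrite("pics/n6s.png",d)
```

```text
58.0 34.88 25.37 pad 23.98
58.8 23.02 20.62 pad 33.8
59.6 0.84 3.56 pad 3.91
```

Run:
```python
from geo import *
from rig import robot
robot.wait(.8)
r=cv2.imread("pics/scene0.png"); rs=cv2.imread("pics/side0.png")
c=robot.camera("scene")["pixels"]; d=robot.camera("side")["pixels"]; o=robot.get_obs()
D=lambda s,a,b:cv2.absdiff(a[s],b[s]).mean().round(2)
print(o["time_s"],o["contact_force"].round(1),"door",D(np.s_[222:355,315:490],c,r),"pad side",D(np.s_[155:176,328:350],d,rs),"pad scene",D(np.s_[182:204,288:330],c,r),
"sugar",D(np.s_[236:275,345:376],d,rs),"spice",D(np.s_[278:330,331:360],d,rs),"red",D(np.s_[218:258,291:320],d,rs),"yel",D(np.s_[211:250,252:280],d,rs),"tinspot",D(np.s_[254:296,273:303],d,rs))
t=cv2.minMaxLoc(cv2.matchTemplate(d[145:186,318:360],rs[155:176,328:350],5)); print("pad shift",np.array(t[3])-10,t[1])
```

```text
60.5 [ 0.6 -0.5  0. ] door 0.85 pad side 3.79 pad scene 28.22 sugar 5.59 spice 3.93 red 7.38 yel 3.24 tinspot 98.24
pad shift [0 0] 0.9982873201370239
```

```bash
python3 -c "
from rig import robot
print(robot.sign_off())"
```

```text
the job is handed in; nothing more can be done
None
```

The job is handed in at about 60 s: the tin was set upright inside, the door is shut with the lever back up and the other jars unmoved; the first two lever presses failed because the door had stuck at its end stop, so I eased it back onto the stay and pressed again.

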